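# Close the tea flask and take off its cup

### The arm

A 7-joint arm with a two-finger parallel gripper is mounted at the origin on the work surface. World frame = base frame: x ahead of the robot, y to its left, z up, the work surface at z = 0. Lengths are in mm, angles in rad, forces in N, time in s.
With the tool pointing down it reaches from about 400 to 900 mm from the base axis. Payload 5.6 kg.
Tool frame: the origin (TCP) lies midway between the tips of the shut fingers; the grasp point (between the pads) lies 19 mm behind it; x points along the fingers, y is the direction in which the jaws open and shut, and the axes are right-handed (so a half turn about x gives the same grasp; the last joint's range is limited). The gripper opens to 92 mm and grips with 3 to 60 N. Pads are 20 mm wide; open, the fingers measure 128 mm over their backs; the gripper's body (75 mm by 189 mm) begins 69 mm behind the grasp point.
Start: joints at [1.071, 0.468, -0.012, 1.603, 0.006, 1.071, -0.056], TCP at [286.663, -583.381, 214.592] pointing down, gripper open.
Joint ranges: [-2.53, 2.53], [-0.31, 2.02], [-1.57, 1.55], [0.28, 2.44], [-1.29, 4.43], [0.15, 1.84], [-2.92, 2.92]. Speed limits (rad/s): [2.57, 2.57, 3.14, 3.14, 3.14, 3.14, 3.14].

### API

Orientations are given as a rotation vector (axis times angle).
In Python, from cell import robot, grip, kin, viewer gives the robot as it stands. Calls block until the motion is done:
- robot.movep(position, orientation): joint-space move of the TCP to a pose.
- robot.servo_line(position, feed=150, rotation=None): straight line of the TCP; rotation=None keeps the orientation; feed is the mean speed in mm/s.
- robot.goto_joints(angles): joint-space move.
- grip(opening, newtons=None): opening from 0.0 (shut) to 1.0 (fully open); newtons is the grip in N (None keeps the last); returns when the fingers have stopped.
- robot.hold(seconds).
- kin.ik(position, orientation): joint angles nearest the present ones, or None.
- robot.observe(): the state.
- viewer.read_camera(name): name is "side" or "top" or "wrist"; returns the picture (384x512x3 uint8, red, green, blue); there is no depth.
- viewer.camera_info(name): a dict with "camera_matrix" (3x3 intrinsics, pixels), "k1" (the pictures are not rectified: a ray, as slopes to the right and down, at radius r is drawn at 1 + k1 r^2 times it, then the intrinsics apply), "R" (3x3) and "t" (3): a world point X has camera coordinates R X + t. Camera axes: x right, y down, z forward; pixel columns grow to the right and rows downward; lengths in mm; the calibration is good to about 2 mm. A picture is of the moment at which its call begins: read the wrist's pose just before it. camera_info takes no time and is no camera call; for the wrist camera it gives the pose at the moment of the call.
A pose or a line that the arm cannot do raises robot.IKError and nothing moves.
- robot.job_done(): hands the job in, once; it reports no verdict.
Trained networks look in the newest picture that a camera, given by its name, has taken for a name from the list of things; names that differ only in an ending like _2 or _b are one class to them, and where a whole thing is asked for, a point or a joint stands for the part that bears it (a point fixed in the world has none). Each returns a list of dicts, best first, with "confidence" (0 to 1); they miss things now and then, are a little off and sometimes report something else, mostly with a low value. They report only what shows in the picture. A call takes as long as a camera call. They do not tell look-alikes from the thing itself.
- viewer.silhouettes(name, camera): "mask" (384x512 bool, what is visible of it).
- viewer.pinpoint(name, camera): "at" ([x, y, z] in mm, in the coordinates of the camera as it stood for that picture, good to about 4 mm: a listed point, or the origin of a listed thing).
The state is a dict: "t": time; "joints": joint angles; "joint_velocities": joint speeds; "joint_torque": joint torques, N m; "tcp_pos": TCP position; "tcp_rot": TCP orientation; "contact_force": force on the tool from outside, world axes, zero at the start; "wrist_torque": the same for the moment, N m; "grip_width": opening from 0.0 (shut) to 1.0 (fully open).
Only numpy, scipy, OpenCV 4.12 (cv2) and the standard library are available. Lean on these libraries where they do the work, as an engineer would, in place of code of your own. Each camera call takes 0.05 s, during which the arm holds its last target.

### The job

The short tea flask, freshly filled, stands open on the bare desk and tends to dribble as it is closed, so first slide it, upright and without lifting it, until its foot is wholly on the round cork coaster. Then take the inner lid, waiting on the saucer, by its ribbed black collar with the steel cup still nested over it, lower the two together (do not drop them) into the flask's mouth until the collar sits flat on the rim, and let go. Last, lift off the cup alone, leaving the inner lid shut and undisturbed, and finish while still holding the cup in the gripper a hand's breadth (about 8 cm) above the inner lid; leave the other things on the desk where they are.

Things in the scene. Friction and masses are not known exactly. Their poses are not given: they have to be found in the camera images.
- flask_mid (a point): Centre, half-way up (46 mm above its underside), of the loose tea flask: a round brushed-steel jar about 0.7 kg, 92 mm high, 78 mm in diameter up to 66 mm, then a shoulder up to a neck of 58 mm diameter from 78 mm to the rim. It starts open and upright on the desk (z = 0); z axis up. It slides on its flat foot; pushed lower than 45 mm above the desk it does not tip.
- flask_mouth (a point): Centre of the flask's open mouth, level with the rim (92 mm above the flask's underside, 46 mm above point flask_mid). The mouth is a round hole of 48 mm diameter, more than 30 mm deep; z axis up out of the flask.
- coaster_centre (a point): Centre of the round cork coaster lying on the desk, 114 mm in diameter and only 1 mm thick: things slide over its edge without catching. It does not move.
- inner_collar (a point): Centre of the inner lid's ribbed black collar, 58 mm in diameter, 18 mm high (9 mm above and below this point): grip here to carry both lids. Below it a plug of 44 mm diameter, 20 mm long, foot bevelled; above it, under the cup, a boss 41 mm wide and 17.5 mm high. Loose, 90 g, z up. It starts upright on the saucer, this point 34 mm above the desk. Shut, the collar lies on the rim, this point 9 mm above the mouth.
- cup_mid (a point): Centre, half-way up, of the outer lid: a plain steel cup turned upside down, loose, 70 g, 50 mm in diameter, 28 mm high, straight sides, inside 44 mm wide and 25 mm deep. It sits loosely over the inner lid's boss, rim on the collar, this point 23 mm above the collar's centre; the collar stands out 4 mm all round below it. Gripped by itself it comes off upwards. z axis up.
- saucer: White saucer on which the lids wait, loose: 124 mm in diameter, rim 13 mm high, flat floor 5 mm above the desk. Origin at the centre of its underside.
- mug_mid (a point): Bystander: centre, half-way up, of a white mug, 76 mm in diameter, 88 mm high, with a handle on its +y side reaching 75 mm from the centre.
- stapler_mid (a point): Bystander: centre of a black stapler 130 mm long (x), 36 mm wide and 55 mm high; 25 mm above its underside.
- pen_cup_mid (a point): Bystander: centre of a dark steel pen cup 76 mm in diameter and 98 mm high (49 mm above its underside), with pens sticking out to 160 mm.
- calculator_mid (a point): Bystander: centre of a flat grey calculator lying on the desk, 150 mm long (x), 85 mm wide, 19 mm high.
- highlighter_mid (a point): Bystander: centre of a flat highlighter pen lying on the desk, 125 mm long (x), 24 mm wide, 16 mm high.
- tape_mid (a point): Bystander: centre (30 mm above its underside) of a black tape dispenser, 135 mm long (x), 55 mm wide, 72 mm high.
Mind the look-alikes: they are no part of the job. Leave any green look-alike of the part that bears flask_mid alone. Leave any yellow look-alike of the part that bears inner_collar alone.

How it is judged (in metres and radians):
On the way, in this order (a step that is already met when the one before it is completed fails the run):
1. the open flask stands still with its foot wholly on the coaster (horizontal distance between flask_mid and coaster_centre below 0.021 m and angle between flask_mid's own z axis and vertical below 0.06 rad and height (world z) of flask_mid below 0.05 m and linear speed of flask below 0.01 m/s), for 0.3 s.
2. the inner lid is fully down in the flask's mouth with the cup still nested on it, and its collar is let go (horizontal distance between flask_mid and coaster_centre below 0.021 m and angle between flask_mid's own z axis and vertical below 0.06 rad and height (world z) of flask_mid below 0.05 m and z of inner_collar in the frame of flask_mouth below 0.0125 m and horizontal distance between inner_collar and flask_mouth below 0.005 m and angle between the z axis of inner_collar and the z axis of flask_mouth, either way round below 0.06 rad and distance between cup_mid and inner_collar below 0.027 m and contact force between the fingers and inner_lid below 0.05 N), for 0.2 s.
At the end, for the whole second after the job is handed in: Flask upright, centre within 21 mm of the coaster's; inner lid shut in its mouth (collar within 3.5 mm of flat on the rim, centred within 5 mm, not tilted); the cup held still by the fingers, its rim at least 40 mm above the collar, touching nothing else (horizontal distance between flask_mid and coaster_centre below 0.021 m and angle between flask_mid's own z axis and vertical below 0.06 rad and height (world z) of flask_mid below 0.05 m and z of inner_collar in the frame of flask_mouth below 0.0125 m and horizontal distance between inner_collar and flask_mouth below 0.005 m and angle between the z axis of inner_collar and the z axis of flask_mouth, either way round below 0.06 rad and z of cup_mid in the frame of flask_mouth above 0.072 m and height (world z) of cup_mid above 0.16 m and contact force between the fingers and cup_lid above 0.5 N and contact force between each of cup_lid, the fingers and inner_lid below 0.05 N and linear speed of cup_lid below 0.05 m/s); the arm keeps its last pose, push and grip.
It fails at once if the open flask is lifted off the desk or tipped (it would spill) (height (world z) of flask_mid above 0.054 m or angle between flask_mid's own z axis and vertical above 0.2 rad).
It fails at once if the cup comes off the inner lid anywhere but on the shut flask, or the inner lid is unseated while the cup is off (distance between cup_mid and inner_collar above 0.035 m and not (z of inner_collar in the frame of flask_mouth below 0.015 m and horizontal distance between inner_collar and flask_mouth below 0.007 m and angle between the z axis of inner_collar and the z axis of flask_mouth, either way round below 0.12 rad)).
It fails at once if the lids are dropped or tipped over ((contact force between the fingers and inner_lid below 0.05 N and linear speed of inner_lid above 0.45 m/s) or angle between inner_collar's own z axis and vertical above 0.6 rad).
It fails at once if another thing on the desk is knocked over or shoved away (distance of any of mug_mid, stapler_mid, pen_cup_mid, calculator_mid, highlighter_mid, tape_mid from where it was at the start of the episode above 0.03 m).
It also fails if it takes over 72 s, if anything falls off the work surface, if the arm or the gripper's body presses on something with over 40 N, if the wrist force passes 120 N, or if a joint passes its speed limit or range.

## Working session

There is one attempt and no reset: what is moved stays moved. The work goes in short steps, each a Python script; the robot and the scene stay as the last script left them, time stands still between calls to the robot, and variables do not carry over. Pictures are saved under pics/ and viewed, and the job is handed in when it is done.

```bash
ls; mkdir -p pics; python3 - <<'E'
from cell import robot, grip, kin, viewer
import cv2
s=robot.observe(); print(s['t'],s['tcp_pos'],s['tcp_rot'],s['grip_width'])
for n in ["side","top","wrist"]:
    im=viewer.read_camera(n); cv2.imwrite(f"pics/a_{n}.png",im[...,::-1])
    i=viewer.camera_info(n); print(n,i)
E
```

```text
pics
0.0 [ 286.37727806 -582.85765844  213.63181755] [ 1.96782892  0.45917652 -1.96889244] 0.9985505406608169
side {'camera_matrix': array([[457.99933298,   0.        , 247.82789465],
       [  0.        , 457.99933298, 181.67948085],
       [  0.        ,   0.        ,   1.        ]]), 'k1': 0.03478828488936761, 'R': array([[-0.76509844, -0.64390747, -0.00274619],
       [-0.43885892,  0.52456874, -0.72954129],
       [ 0.47119765, -0.55696571, -0.68393126]]), 't': array([412.88494855, 266.41582881, 978.60453266])}
top {'camera_matrix': array([[496.57032111,   0.        , 261.5600392 ],
       [  0.        , 496.57032111, 192.20746188],
       [  0.        ,   0.        ,   1.        ]]), 'k1': -0.22005573325324887, 'R': array([[ 0.0140249 , -0.99981546,  0.01312847],
       [-0.98122658, -0.0162875 , -0.19216947],
       [ 0.19234784, -0.01018685, -0.98127394]]), 't': array([ -20.01419507,  552.24792941, 1450.08379339])}
wrist {'camera_matrix': array([[275.58768254,   0.        , 253.8619059 ],
       [  0.        , 275.58768254, 190.31694484],
       [  0.        ,   0.        ,   1.        ]]), 'k1': -0.06359700301567393, 'R': array([[ 0.44095421, -0.89752714, -0.00210035],
       [-0.85657174, -0.42152942,  0.29765385],
       [-0.26803776, -0.12945262, -0.95467155]]), 't': array([-649.20048906,  -33.87240092,  393.07395616])}
```

View pics/a_top.png

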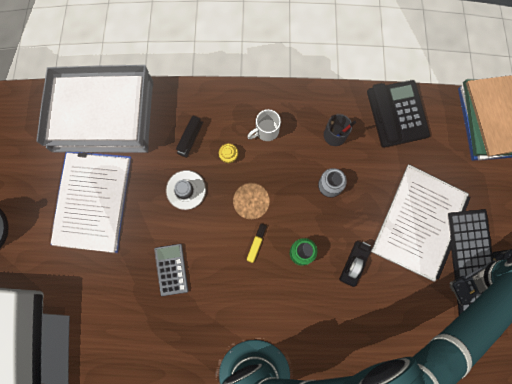

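View pics/a_side.png

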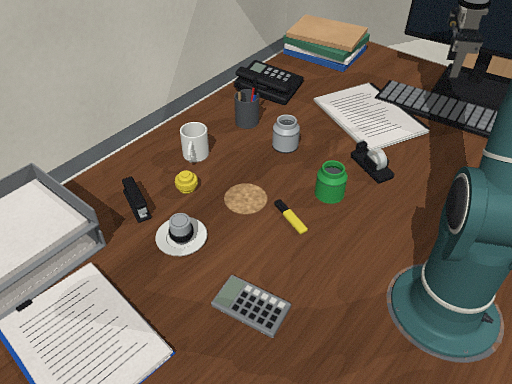

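View pics/a_wrist.png

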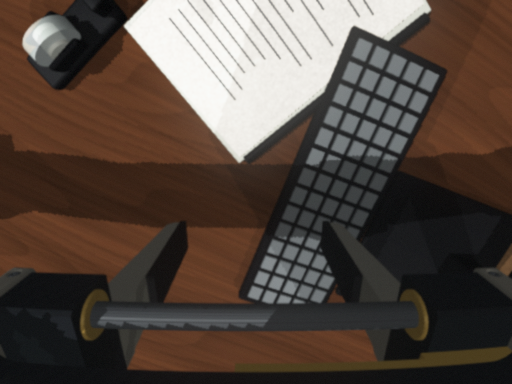

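The top view shows the steel flask at about (333,181), its green look-alike at (304,251) and the coaster at (251,201). The saucer with the black-collared lid and steel cup is at (186,190), and the yellow lid look-alike is at (228,153). The flask I want is the brushed-steel one, and the lid is the grey and black one on the saucer. Next I'll measure them and confirm with crops.

```bash
cat > h.py <<'E'
from cell import robot, grip, kin, viewer
import numpy as np, cv2
from scipy.spatial.transform import Rotation as Ro
def ray(i,uv):
    K=i['camera_matrix']; d=np.array([(uv[0]-K[0,2])/K[0,0],(uv[1]-K[1,2])/K[1,1]]); s=d.copy()
    for _ in range(30): s=d/(1+i['k1']*(s@s))
    R=i['R']; return -R.T@i['t'], R.T@np.r_[s,1]
def atz(i,uv,z):
    c,v=ray(i,uv); return c+v*(z-c[2])/v[2]
def proj(i,X):
    p=i['R']@np.asarray(X,float)+i['t']; s=p[:2]/p[2]; s=s*(1+i['k1']*(s@s)); K=i['camera_matrix']
    return np.array([K[0,0]*s[0]+K[0,2],K[1,1]*s[1]+K[1,2]])
def find(name,cam,i):
    return [(round(d['confidence'],2),np.round(i['R'].T@(np.array(d['at'])-i['t']),1),np.round(proj(i,i['R'].T@(np.array(d['at'])-i['t'])))) for d in viewer.pinpoint(name,cam)]
def save(n,im,box=None,k=1):
    if box: im=im[box[1]:box[3],box[0]:box[2]]
    cv2.imwrite(f"pics/{n}.png",cv2.resize(im,None,fx=k,fy=k,interpolation=cv2.INTER_CUBIC)[...,::-1])
def down(phi):
    # tool x down, jaws (tool y) along world angle phi
    y=np.array([np.cos(phi),np.sin(phi),0]); x=np.array([0,0,-1.]); return Ro.from_matrix(np.c_[x,y,np.cross(x,y)]).as_rotvec()
E
python3 - <<'E'
from h import *
for cam in ["top","side"]:
    im=viewer.read_camera(cam); i=viewer.camera_info(cam)
    for n in ["flask_mid","flask_mouth","coaster_centre","inner_collar","cup_mid","saucer","mug_mid","stapler_mid","pen_cup_mid","calculator_mid","highlighter_mid","tape_mid"]:
        for r in find(n,cam,i): print(cam,n,*r)
    if cam=="top": save("b_top",im,(150,120,360,275),3.5)
print(robot.observe()['t'])
R=Ro.from_rotvec(robot.observe()['tcp_rot']).as_matrix(); print(R)
E
```

```text
top flask_mid 0.67 [ 375.9 -138.8   48.6] [303. 251.]
top flask_mid 0.61 [ 591.3 -226.2   41.5] [331. 182.]
top flask_mouth 0.94 [ 378.6 -134.9   90.6] [303. 249.]
top flask_mouth 0.91 [ 587.8 -228.8   93.3] [335. 179.]
top coaster_centre 0.8 [5.365e+02 2.130e+01 5.000e-01] [251. 200.]
top inner_collar 0.55 [678.7  93.5  29.2] [228. 154.]
top inner_collar 0.4 [564.7 226.6  30.3] [184. 189.]
top cup_mid 0.6 [565.5 228.2  57.4] [183. 186.]
top saucer 0.82 [564.3 221.9  -0.7] [187. 191.]
top mug_mid 0.71 [768.9 -30.   40.4] [268. 126.]
top stapler_mid 0.94 [740.6 219.   29.1] [190. 134.]
top pen_cup_mid 0.95 [ 758.  -247.8   47.9] [337. 130.]
top pen_cup_mid 0.29 [ 588.7 -226.1   44.9] [331. 182.]
top calculator_mid 0.84 [315.5 260.9   7.4] [171. 270.]
top highlighter_mid 0.87 [402.3   2.    9.1] [256. 243.]
top tape_mid 0.84 [ 341.  -302.4   29.7] [356. 264.]
side flask_mid 0.88 [ 588.6 -228.8   44.1] [285. 133.]
side flask_mid 0.73 [ 372.4 -140.4   45.6] [331. 180.]
side flask_mouth 0.86 [ 375.1 -140.7   89.5] [332. 167.]
side flask_mouth 0.65 [ 589.3 -230.    91.4] [286. 119.]
side c
[... 180 characters left out ...]
cup_mid 0.81 [558.2 227.   60.2] [179. 223.]
side saucer 0.7 [559.6 224.1   1.9] [182. 238.]
side mug_mid 0.82 [768.7 -28.5  43.9] [194. 141.]
side mug_mid 0.29 [5.327e+02 2.190e+01 5.000e-01] [245. 198.]
side stapler_mid 0.84 [736.8 220.2  24.3] [135. 198.]
side stapler_mid 0.48 [ 587.8 -231.1   92.1] [287. 119.]
side pen_cup_mid 0.64 [ 749.2 -246.9   47. ] [247. 110.]
side calculator_mid 0.63 [309.6 258.4   8.7] [252. 304.]
side highlighter_mid 0.92 [401.    1.    6.8] [289. 216.]
side tape_mid 0.62 [ 338.1 -304.1   28.9] [373. 159.]
1.45
[[ 1.75490733e-05  4.40973169e-01 -8.97520286e-01]
 [-1.12937680e-04 -8.97520280e-01 -4.40973168e-01]
 [-9.99999993e-01  1.09102529e-04  3.40518373e-05]]
```

View pics/b_top.png

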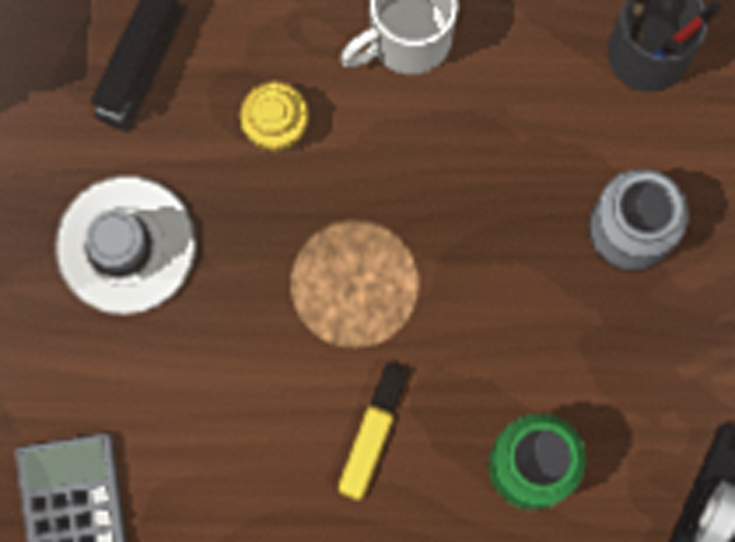

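The crop confirms it. The brushed-steel open jar at top px (333,181), world (589,-229), is the flask, and the green one at (304,251) is the look-alike. The steel cup over the black collar on the saucer at (186,190), world (562,226), is the lid pair, and the yellow one at (228,153) is the look-alike. I'll hover over the flask and refine with the wrist camera.

```bash
python3 - <<'E'
from h import *
for p in [(589,-229,16),(535,22,16),(562,226,18),(535,22,220)]:
  for ph in (-78,12,102,-168,-90,90,0):
    q=kin.ik(p,down(np.radians(ph))); print(p,ph,None if q is None else np.round(q,2))
robot.movep([589,-229,200],down(np.radians(-78)))
i=viewer.camera_info("wrist"); im=viewer.read_camera("wrist")
for n in ("flask_mid","flask_mouth"): print(find(n,"wrist",i))
save("c_w",im)
print(robot.observe()['t'],robot.observe()['tcp_pos'])
E
```

```text
(589, -229, 16) -78 [ 0.37  0.69 -0.07  1.76  0.07  0.7  -1.1 ]
(589, -229, 16) 12 [ 0.55  0.72 -0.32  1.75  0.32  0.73  0.27]
(589, -229, 16) 102 [ 0.74  0.78 -0.6   1.73  0.58  0.81  1.65]
(589, -229, 16) -168 [ 0.14  0.69  0.24  1.78 -0.24  0.7  -2.42]
(589, -229, 16) -90 [ 0.35  0.69 -0.04  1.76  0.04  0.69 -1.28]
(589, -229, 16) 90 [ 0.72  0.77 -0.56  1.73  0.55  0.79  1.46]
(589, -229, 16) 0 [ 0.53  0.71 -0.29  1.75  0.29  0.72  0.09]
(535, 22, 16) -78 [ 0.06  0.58 -0.21  1.99  0.21  0.58 -1.65]
(535, 22, 16) 12 [ 0.32  0.65 -0.54  1.98  0.53  0.66 -0.35]
(535, 22, 16) 102 [ 0.37  0.67 -0.61  1.97  0.59  0.68  1.17]
(535, 22, 16) -168 [-0.9   0.91  1.11  2.05 -1.08  0.93 -2.11]
(535, 22, 16) -90 [ 0.04  0.58 -0.17  2.    0.17  0.58 -1.83]
(535, 22, 16) 90 [ 0.38  0.67 -0.62  1.97  0.61  0.69  0.95]
(535, 22, 16) 0 [ 0.28  0.63 -0.49  1.98  0.48  0.64 -0.52]
(562, 226, 18) -78 [-0.14  0.69 -0.4   1.81  0.39  0.71 -2.11]
(562, 226, 18) 12 [-0.02  0.74 -0.57  1.8   0.55  0.76 -0.67]
(562, 226, 18) 102 [ 0.07  0.78 -0.69  1.8   0.67  0.81  0.81]
(562, 226, 18) -168 [ 0.38  1.22 -1.
[... 249 characters left out ...]
43  1.86  0.15  1.01 -1.6 ]
(535, 22, 220) 12 [ 0.41  0.35 -0.63  1.85  0.24  1.03 -0.1 ]
(535, 22, 220) 102 [ 0.59  0.41 -0.87  1.84  0.36  1.06  1.36]
(535, 22, 220) -168 [-1.08  0.6   1.36  1.93 -0.64  1.16 -2.4 ]
(535, 22, 220) -90 [ 0.22  0.3  -0.39  1.86  0.14  1.01 -1.8 ]
(535, 22, 220) 90 [ 0.55  0.39 -0.81  1.84  0.32  1.05  1.18]
(535, 22, 220) 0 [ 0.4   0.34 -0.61  1.85  0.22  1.02 -0.3 ]
[(0.69, array([ 589.9, -233.3,   44.7]), array([256., 176.])), (0.68, array([ 371.5, -140.9,   43.2]), array([163., 306.]))]
[(0.86, array([ 590.3, -232.1,   91.9]), array([255., 187.])), (0.68, array([ 370.8, -139.2,   92.6]), array([150., 332.]))]
3.3 [ 588.474292   -230.4612487   200.00188513]
```

View pics/c_w.png

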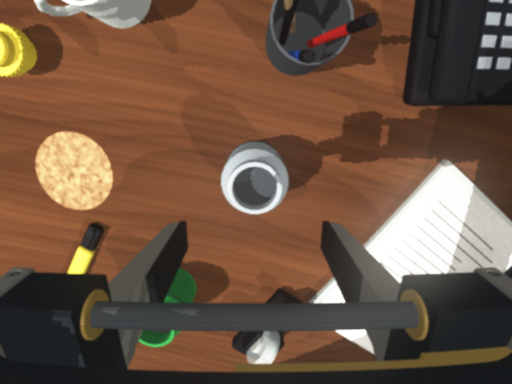

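The wrist view shows the open grey flask centred at px (255,182), the coaster at (75,170) and the green flask largely behind the left finger. All three cameras put the flask at about (590,-231). I'll descend around it and close gently.

```bash
python3 - <<'E'
from h import *
robot.movep([590,-231,130],down(np.radians(-78)))
robot.servo_line([590,-231,18],feed=100)
robot.hold(0.2)
s=robot.observe(); print(s['t'],s['tcp_pos'],s['contact_force'])
grip(0.7,6)
s=robot.observe(); print(s['t'],s['tcp_pos'],s['contact_force'],s['grip_width']*92)
i=viewer.camera_info("wrist"); im=viewer.read_camera("wrist"); save("d_w",im)
i=viewer.camera_info("side"); im=viewer.read_camera("side"); save("d_s",im,(180,60,400,230),3)
E
```

```text
5.15 [ 590.33648661 -231.1533016    18.59790125] [ 1.10916835 -0.27642022  0.10838799]
5.5083 [ 590.09312733 -231.07048428   18.18001485] [-0.77978292  0.27496268  1.20748193] 77.55642802635472
```

View pics/d_w.png

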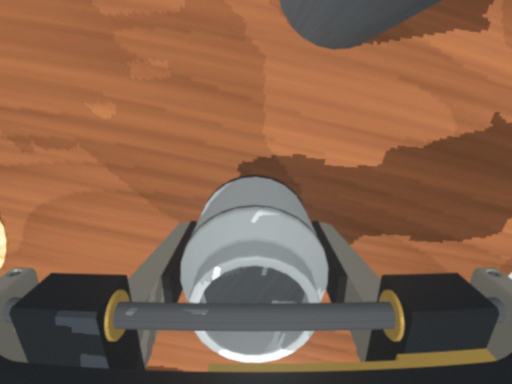

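View pics/d_s.png

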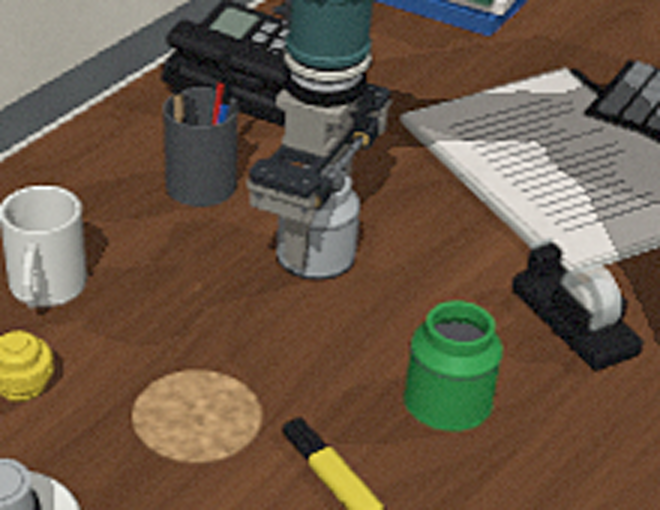

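The fingers straddle the steel flask (wrist px (255,270)) at 77.6 mm, against the expected 78 mm. I'll check the coaster centre from its silhouette, then slide.

```bash
python3 - <<'E'
from h import *
cs=[]
for cam in ("top","side"):
    i=viewer.camera_info(cam); viewer.read_camera(cam)
    for d in viewer.silhouettes("coaster_centre",cam)[:1]:
        v,u=np.nonzero(d['mask']); P=np.array([atz(i,(a,b),1)[:2] for a,b in zip(u,v)])
        c=(P.max(0)+P.min(0))/2; print(cam,d['confidence'],P.mean(0),c,np.ptp(P,axis=0)); cs.append(P.mean(0))
c=np.mean(cs,axis=0); print(c)
robot.servo_line([c[0],c[1],18.4],feed=70)
robot.hold(0.3)
s=robot.observe(); print(s['t'],s['tcp_pos'],s['contact_force'],s['grip_width']*92)
im=viewer.read_camera("top"); i=viewer.camera_info("top"); save("e_t",im,(180,120,330,270),4)
im=viewer.read_camera("side"); i=viewer.camera_info("side"); print(find("flask_mid","side",i),find("flask_mouth","side",i));save("e_s",im,(150,90,370,260),3)
E
```

```text
top 0.63 [533.55530776  21.74876351] [534.56234231  23.63349432] [108.34711844 112.83537408]
side 0.77 [531.70065419  21.6166128 ] [533.05526849  19.35330822] [114.72661289 112.52000132]
[532.62798097  21.68268815]
9.9583 [532.36845204  21.79722106  18.22570102] [ 0.63861995 -0.40899167 -6.69471512] 77.94431503919246
[(0.93, array([531.3,  21.2,  47.4]), array([245., 185.])), (0.7, array([ 371.2, -140.6,   44. ]), array([332., 181.]))] [(0.77, array([530.3,  22.2,  92.1]), array([245., 173.])), (0.66, array([ 373.7, -141.3,   88.2]), array([333., 168.]))]
```

View pics/e_t.png

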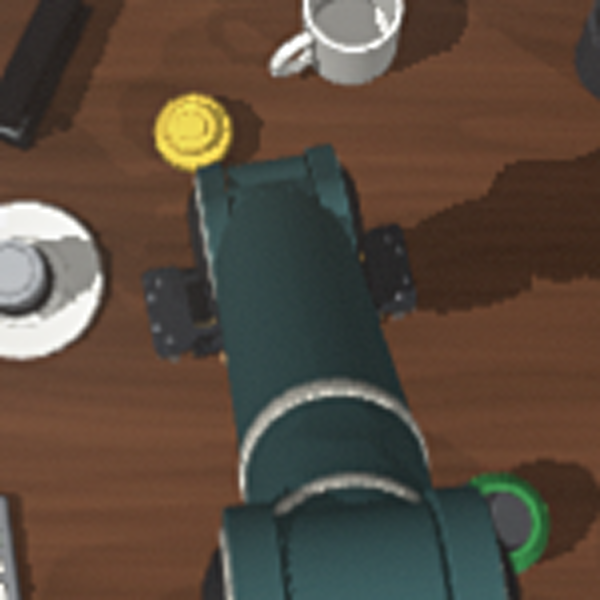

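View pics/e_s.png

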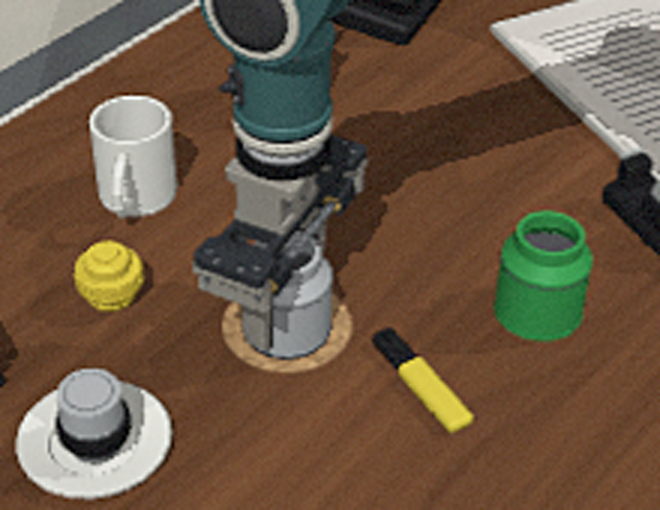

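The flask stands on the cork coaster (side px (245,195)), upright, with a cork margin visible all round. I'll release it, then squeeze it gently with the jaws turned 90° so its centre is known in both directions.

```bash
python3 - <<'E'
from h import *
s=robot.observe(); p=s['tcp_pos'].copy()
grip(1.0)
robot.hold(0.35)
robot.servo_line([p[0],p[1],125],feed=200)
robot.movep([p[0],p[1],125],down(np.radians(12)))
robot.servo_line([p[0],p[1],18.5],feed=120)
robot.hold(0.1)
grip(0.7,5); robot.hold(0.2)
s=robot.observe(); print(s['t'],s['tcp_pos'],s['contact_force'],s['grip_width']*92)
grip(1.0); robot.hold(0.35)
robot.servo_line([p[0],p[1],140],feed=200)
robot.movep([562,226,210],down(np.radians(12)))
i=viewer.camera_info("wrist"); im=viewer.read_camera("wrist"); save("f_w",im)
for n in ("inner_collar","cup_mid","saucer"): print(find(n,"wrist",i))
im=viewer.read_camera("side"); i=viewer.camera_info("side"); print(find("flask_mid","side",i),find("flask_mouth","side",i));save("f_s",im,(150,90,370,260),3)
s=robot.observe(); print(s['t'],s['tcp_pos'])
E
```

```text
14.5667 [531.72115845  21.30770662  18.76680065] [-4.1421989  -1.24941356  4.9678387 ] 77.51402492059191
[(0.6, array([676.5,  92. ,  28.4]), array([312., 273.]))]
[(0.77, array([556.3, 227.6,  60. ]), array([250., 174.]))]
[(0.28, array([402.4,  -1.1,  11.5]), array([128., 284.]))]
[(0.98, array([ 372. , -138. ,   48.5]), array([331., 180.])), (0.57, array([532.4,  24.7,  44.7]), array([244., 187.]))] [(0.92, array([529.3,  24.7,  92.8]), array([245., 173.])), (0.81, array([ 372.6, -141.7,   89. ]), array([333., 167.]))]
17.3083 [562.2308177  224.82012737 209.81541482]
```

View pics/f_w.png

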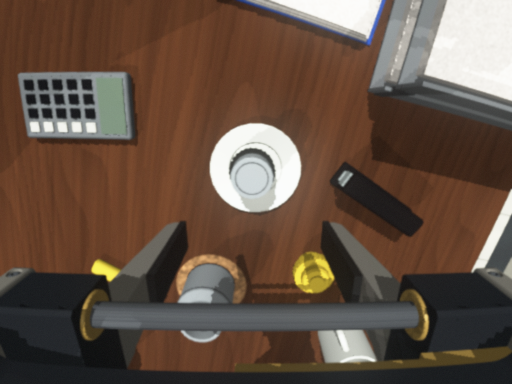

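View pics/f_s.png

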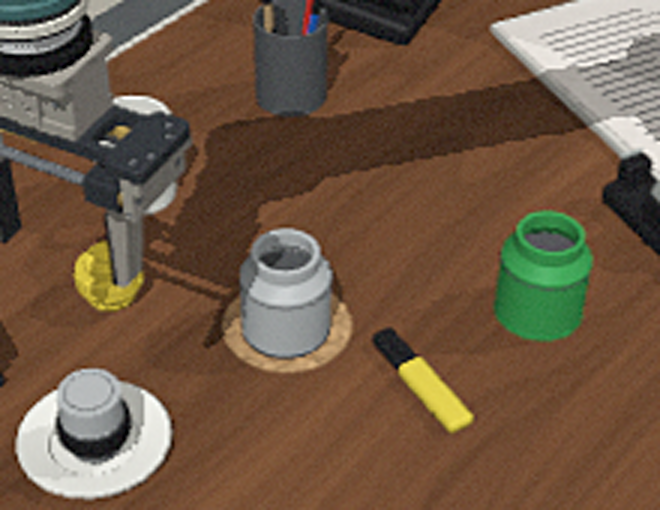

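The flask is released on the coaster (side crop (285,290), cork visible all round) and its centre is about (531.8,21.6). The lids sit on the saucer at wrist px (252,175), clear of everything. I'll compute the cup-top centre, squeeze the collar lightly with jaws at 102°, then grip it at 12°.

```bash
python3 - <<'E'
from h import *
i=viewer.camera_info("wrist"); viewer.read_camera("wrist")
print(atz(i,(252.5,175.5),71)[:2])
c=[]
for d in viewer.silhouettes("cup_mid","wrist")[:1]:
    v,u=np.nonzero(d['mask']); print(d['confidence'],u.min(),u.max(),v.min(),v.max())
    # fit: project model circle top+bottom hull, match bbox centre
    from scipy.optimize import least_squares
    a=np.linspace(0,2*np.pi,60)
    def box(xy):
        P=np.array([proj(i,(xy[0]+25*np.cos(t),xy[1]+25*np.sin(t),z)) for t in a for z in (43,71)])
        return np.r_[P.min(0),P.max(0)]
    r=least_squares(lambda xy: box(xy)-np.array([u.min(),v.min(),u.max()+1,v.max()+1]),[562,226]); print(r.x,r.fun)
c=r.x
if abs(c[0]-561)<6 and abs(c[1]-226)<6:
    robot.movep([*c,130],down(np.radians(102)))
    robot.servo_line([*c,19],feed=120); robot.hold(.2)
    s=robot.observe(); print(s['t'],s['tcp_pos'],s['contact_force'])
    grip(0.5,4); robot.hold(.2)
    s=robot.observe(); print(s['t'],s['tcp_pos'],s['contact_force'],s['grip_width']*92)
    im=viewer.read_camera("wrist"); save("g_w",im)
    im=viewer.read_camera("side"); save("g_s",im,(110,150,310,300),3)
E
```

```text
[559.35701973 230.62210392]
0.92 229 271 154 199
[558.07864373 225.37506606] [-0.04751513  0.06991501  0.04754212 -0.06842104]
19.9 [558.59272033 225.48523844  19.77632748] [-0.04112717 -0.02839212 -0.11040621]
20.7167 [558.07384165 225.42670806  18.97984073] [ 0.06283115  0.19643121 -0.0803249 ] 56.44841678506242
```

```bash
sleep 1
```

```text
(no output)
```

View pics/g_w.png

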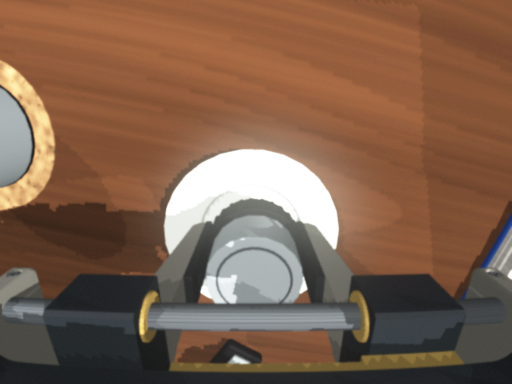

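View pics/g_s.png

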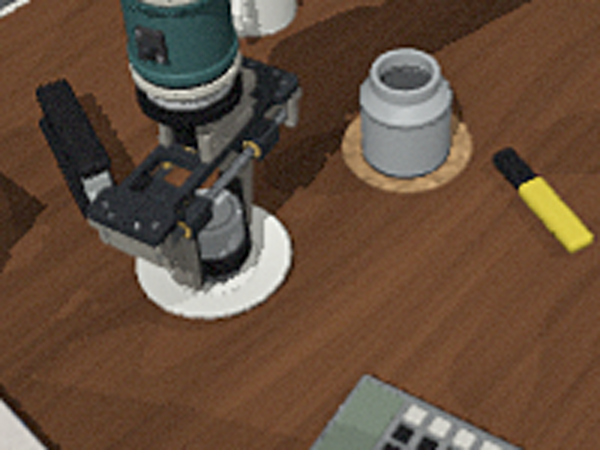

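The jaws hold the collar at 56.4 mm (ribbed, nominal 58), with the cup nested at wrist px (255,270). I'll release, turn to 12°, grip firmly and lift a little.

```bash
python3 - <<'E'
from h import *
p=robot.observe()['tcp_pos'].copy()
grip(0.95); robot.hold(.3)
robot.servo_line([p[0],p[1],95],feed=150)
robot.movep([p[0],p[1],95],down(np.radians(12)))
robot.servo_line([p[0],p[1],19],feed=110); robot.hold(.2)
grip(0.5,20); robot.hold(.2)
s=robot.observe(); print(s['t'],s['tcp_pos'],s['contact_force'],s['grip_width']*92)
robot.servo_line([p[0],p[1],45],feed=40); robot.hold(.2)
s=robot.observe(); print(s['t'],s['tcp_pos'],s['contact_force'],s['grip_width']*92)
i=viewer.camera_info("wrist");im=viewer.read_camera("wrist"); save("i_w",im)
for n in ("inner_collar","cup_mid"): print(find(n,"wrist",i))
im=viewer.read_camera("side"); save("i_s",im,(110,130,310,280),3)
i=viewer.camera_info("side")
for n in ("inner_collar","cup_mid"): print(find(n,"side",i))
E
```

```text
25.4167 [558.1439848  225.43456767  19.05564243] [ 0.44670464 -0.73723963  1.78835013] 56.461168628185916
26.4167 [557.86679883 225.34319412  44.69939806] [-0.24362802  0.78259088 -2.01260397] 56.602784962519564
[]
[(0.59, array([557.1, 226.4,  85.6]), array([253., 266.]))]
[(0.58, array([677.3,  92.4,  29.2]), array([186., 180.])), (0.47, array([736.6, 221.5,  25.7]), array([134., 197.])), (0.46, array([558.9, 226.5,  56.3]), array([179., 224.])), (0.33, array([527.8,  21.4,  92.4]), array([246., 173.]))]
[(0.65, array([558.1, 223.2,  87.3]), array([179., 214.]))]
```

```bash
sleep 1
```

```text
(no output)
```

View pics/i_w.png

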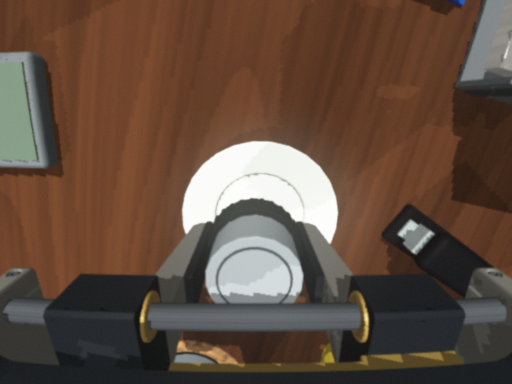

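View pics/i_s.png

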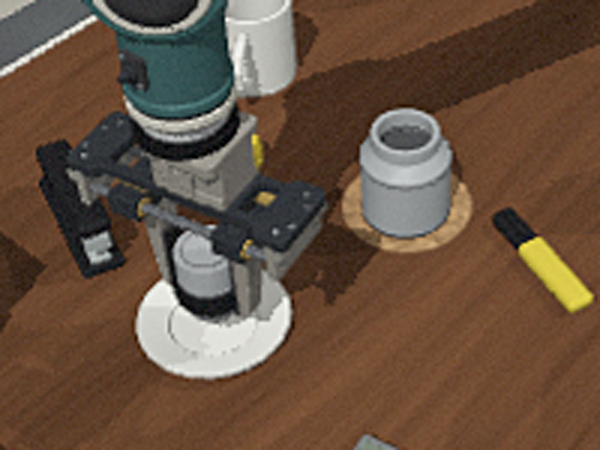

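Both lids are lifted together (side crop (205,270), cup nested, saucer empty below) and level. I'll carry them over to the flask.

```bash
cat >> h.py <<'E'
def fl():
    e1=np.array([np.cos(np.radians(12)),np.sin(np.radians(12))]); e2=np.array([-e1[1],e1[0]])
    return e1*(e1@[531.72,21.31])+e2*(e2@[532.37,21.80])
E
python3 - <<'E'
from h import *
f=fl(); print(f)
p=robot.observe()['tcp_pos'].copy()
robot.servo_line([p[0],p[1],150],feed=120)
robot.servo_line([*f,150],feed=120)
robot.servo_line([*f,117],feed=60); robot.hold(.3)
s=robot.observe(); print(s['t'],s['tcp_pos'],s['contact_force'],s['grip_width']*92)
i=viewer.camera_info("wrist");im=viewer.read_camera("wrist"); save("j_w",im)
for n in ("flask_mid","flask_mouth","inner_collar","cup_mid"): print(n,find(n,"wrist",i))
i=viewer.camera_info("side");im=viewer.read_camera("side"); save("j_s",im,(170,90,320,220),5)
for n in ("flask_mid","flask_mouth","inner_collar","cup_mid"): print(n,find(n,"side",i))
E
```

```text
[531.64844725  21.64662923]
30.6083 [531.83120537  21.61190084 117.3082899 ] [ 0.81843942 -0.09552847 -1.3630962 ] 56.9351301758763
flask_mid [(0.61, array([534.3,  20.3,  45.9]), array([256., 202.]))]
flask_mouth []
inner_collar [(0.6, array([677.1,  91.9,  30.2]), array([416., 156.]))]
cup_mid [(0.81, array([530.1,  21.9, 155.8]), array([251., 265.]))]
flask_mid [(0.96, array([ 372. , -139.6,   49. ]), array([331., 179.])), (0.75, array([533. ,  23.9,  44.2]), array([244., 187.]))]
flask_mouth [(0.91, array([532.3,  23.1,  93. ]), array([244., 173.])), (0.88, array([ 373.1, -143.8,   91.2]), array([334., 166.]))]
inner_collar [(0.97, array([677.8,  92.6,  30.9]), array([186., 180.])), (0.5, array([533.2,  20.9, 127.8]), array([244., 162.]))]
cup_mid [(0.87, array([529.8,  20. , 156.6]), array([245., 153.])), (0.21, array([312.9, 262.5,  10.9]), array([250., 304.]))]
```

```bash
sleep 1
```

```text
(no output)
```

View pics/j_w.png

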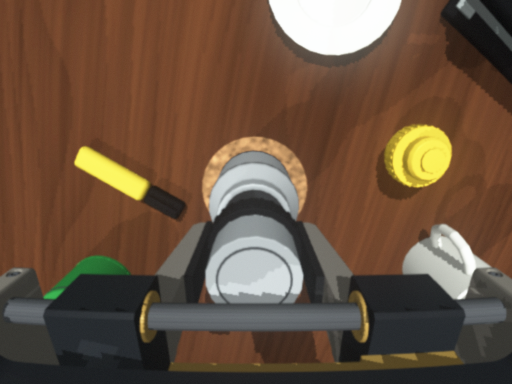

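View pics/j_s.png

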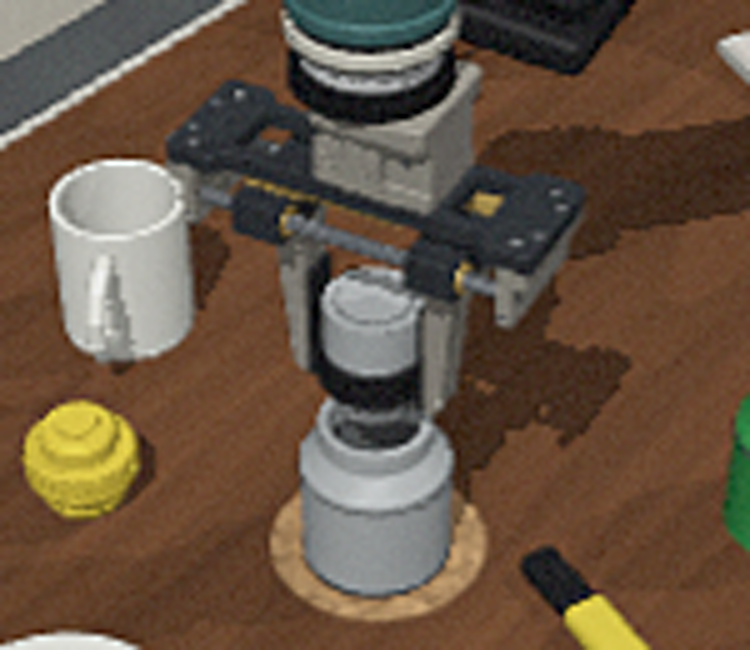

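The plug hangs just over the mouth. In the wrist view the flask neck (254,190) and the cup (254,275) line up, and in the side view plug and mouth are concentric at crop (375,420). I'll lower slowly with force checks.

```bash
python3 - <<'E'
from h import *
f=fl(); 
for z in (110,105,101,98,95,92,90,88.5,87.5):
    robot.servo_line([*f,z],feed=30); 
    s=robot.observe(); F=s['contact_force']; print(z,round(s['t'],2),s['tcp_pos'].round(2),F.round(2),round(s['grip_width']*92,2))
    if np.abs(F+[0,0,1.4]).max()>8: print("stop"); break
im=viewer.read_camera("side"); save("k_s",im,(170,90,320,220),5)
E
```

```text
110 31.49 [531.37  21.64 109.63] [-0.08 -0.67 -2.68] 56.83
105 31.81 [531.47  21.64 104.75] [ 0.46  0.1  -2.03] 56.51
101 32.09 [531.45  21.62 100.74] [ 0.38 -0.82 -1.77] 56.78
98 32.34 [531.47  21.63  97.79] [-0.03 -0.33 -1.68] 56.33
95 32.59 [531.48  21.61  94.79] [ 0.59  0.28 -2.02] 56.42
92 32.84 [532.11  21.7   92.28] [ 0.65 -1.12  1.54] 56.7
90 33.09 [531.73  21.52  90.33] [-1.67 -0.71  3.49] 56.44
88.5 33.34 [531.69  21.52  88.92] [-1.62  0.12  5.95] 56.99
87.5 33.59 [531.71  21.5   88.17] [-1.99 -1.58  8.94] 57.07
stop
```

```bash
sleep 1
```

```text
(no output)
```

View pics/k_s.png

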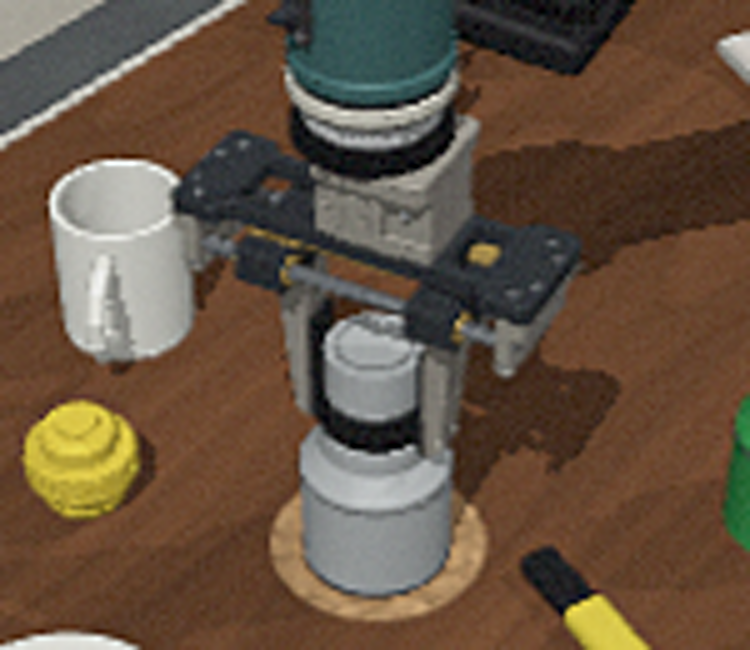

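The plug is inside, with the collar at or just above the rim (crop (372,430)). Force is rising steadily, so I'll push a little further with a limit to tell seating from friction.

```bash
python3 - <<'E'
from h import *
f=fl(); 
for z in (86.8,86,85.3):
    robot.servo_line([*f,z],feed=20); robot.hold(.1)
    s=robot.observe(); F=s['contact_force']; print(z,round(s['t'],2),s['tcp_pos'].round(2),F.round(2),round(s['grip_width']*92,2))
    if F[2]>18: print("stop"); break
i=viewer.camera_info("wrist");im=viewer.read_camera("wrist"); save("l_w",im)
i=viewer.camera_info("side");im=viewer.read_camera("side"); save("l_s",im,(205,120,285,205),7)
for n in ("flask_mouth","inner_collar","cup_mid"): print(n,find(n,"side",i))
E
```

```text
86.8 33.99 [531.73  21.52  87.73] [-4.03 -1.13 10.16] 56.79
86 34.34 [531.71  21.49  87.11] [-4.85 -1.22 11.73] 56.88
85.3 34.69 [531.72  21.51  86.57] [-4.33 -1.42 13.51] 56.8
flask_mouth [(0.98, array([ 374.1, -140.3,   88.1]), array([333., 168.])), (0.88, array([529.5,  19.9,  92.5]), array([246., 173.]))]
inner_collar [(0.95, array([677.7,  92.9,  34. ]), array([186., 179.])), (0.68, array([534.5,  20. , 103.3]), array([244., 169.]))]
cup_mid [(0.6, array([530.9,  21.2, 125.4]), array([245., 163.]))]
```

```bash
sleep 1
```

```text
(no output)
```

View pics/l_s.png

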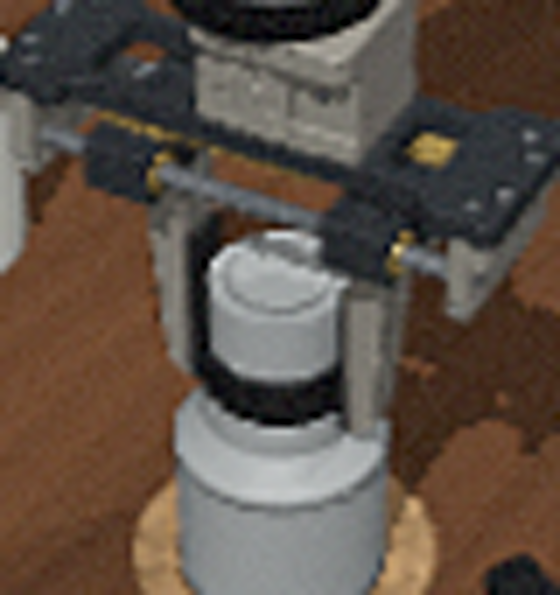

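View pics/l_w.png

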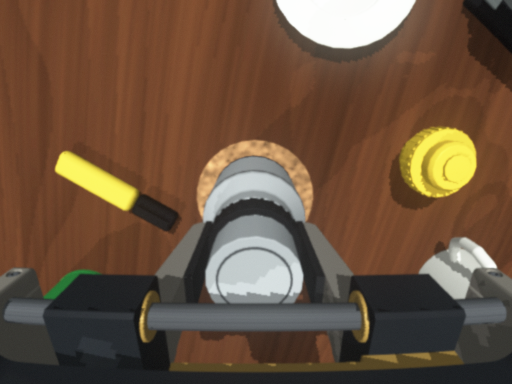

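The collar's apparent height is 103 and the cup's 125, so they're seated (expected 102 and 125). The contact force began when the fingertips passed the rim, so they're rubbing on the neck. I'll relax the push and open gently.

```bash
python3 - <<'E'
from h import *
f=fl(); 
robot.servo_line([*f,86.5],feed=20); robot.hold(.2)
grip(0.8); robot.hold(.5)
s=robot.observe(); F=s['contact_force']; print(round(s['t'],2),s['tcp_pos'].round(2),F.round(2),round(s['grip_width']*92,2))
i=viewer.camera_info("wrist");im=viewer.read_camera("wrist"); save("m_w",im)
for n in ("flask_mouth","inner_collar","cup_mid"): print(n,find(n,"wrist",i))
i=viewer.camera_info("side");im=viewer.read_camera("side"); save("m_s",im,(205,120,285,205),7)
for n in ("flask_mid","inner_collar","cup_mid"): print(n,find(n,"side",i))
E
```

```text
36.33 [531.66  21.64  86.5 ] [-0.2  -0.64  0.84] 73.84
flask_mouth []
inner_collar [(0.97, array([673.8,  90.6,  28.6]), array([431., 163.]))]
cup_mid [(0.94, array([533.5,  23.3, 125.2]), array([258., 264.]))]
flask_mid [(0.81, array([534.4,  24.8,  42.7]), array([243., 187.])), (0.57, array([ 370.8, -137.9,   46.7]), array([331., 181.])), (0.23, array([736.3, 220.4,  23.4]), array([135., 198.]))]
inner_collar [(0.66, array([765.9, -26.1,  48.3]), array([194., 141.])), (0.64, array([679.7,  91.6,  28.3]), array([186., 180.])), (0.52, array([531. ,  22.6, 103.8]), array([245., 169.])), (0.23, array([313.4, 262.9,  12.1]), array([250., 304.])), (0.16, array([531.6,  21.6, 126.6]), array([245., 162.]))]
cup_mid [(0.76, array([534.3,  19.2, 124.6]), array([244., 162.]))]
```

```bash
sleep 1
```

```text
(no output)
```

View pics/m_s.png

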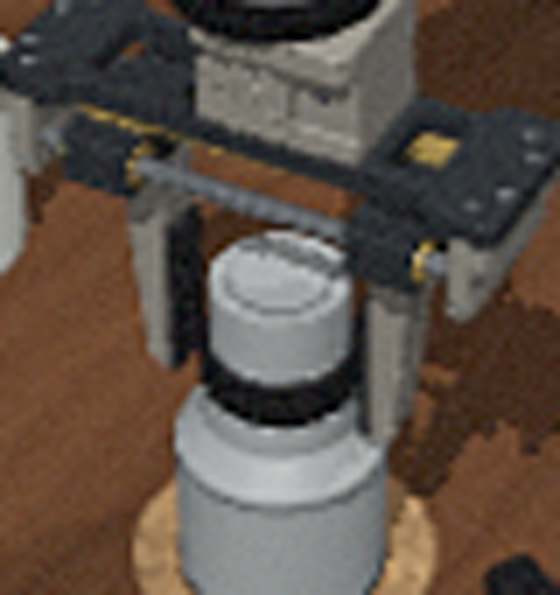

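View pics/m_w.png

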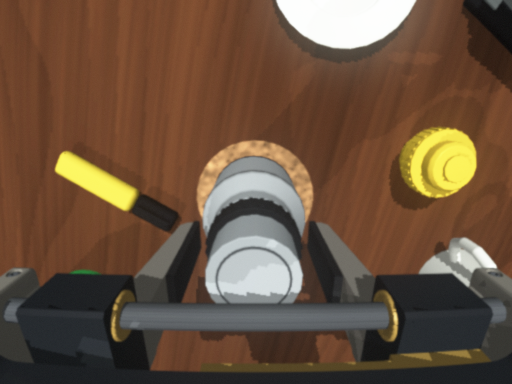

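The fingers are off (73.8 mm, contact force about 0) and the collar didn't shift on release. I'll raise to cup height and check the seating with a projected-model overlay before gripping.

```bash
python3 - <<'E'
from h import *
f=fl(); 
robot.servo_line([*f,115],feed=60); robot.hold(.2)
s=robot.observe(); print(round(s['t'],2),s['tcp_pos'].round(2))
a=np.linspace(0,2*np.pi,80)
for cam,box,k in (("side",(205,110,285,215),6),("wrist",(150,130,360,330),3)):
    i=viewer.camera_info(cam);im=viewer.read_camera(cam)
    x0,y0,x1,y1=box; big=cv2.resize(im[y0:y1,x0:x1],None,fx=k,fy=k,interpolation=cv2.INTER_CUBIC); o=big.copy()
    for r,z,c in ((25,139,(255,0,0)),(29,111,(0,255,0)),(29,93,(255,255,0)),(39,67,(0,255,255)),(39,1,(255,0,255))):
        P=np.array([(proj(i,(f[0]+r*np.cos(t),f[1]+r*np.sin(t),z))+.5-[x0,y0])*k for t in a]).astype(np.int32)
        cv2.polylines(o,[P],True,c,1)
    both=np.hstack([big,o]); 
    sc=min(1,800/both.shape[1],600/both.shape[0]); save("n_"+cam,both,None,sc)
E
```

```text
37.56 [531.35  21.59 114.64]
```

```bash
sleep 1
```

```text
(no output)
```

View pics/n_side.png

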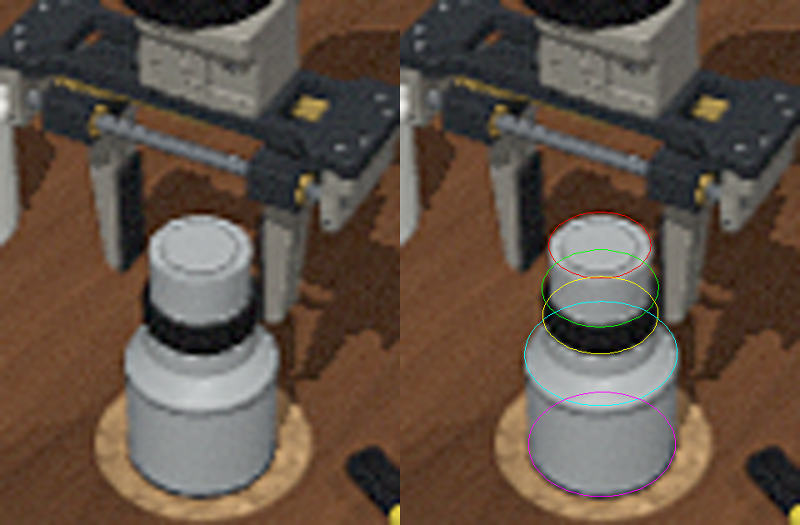

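View pics/n_wrist.png

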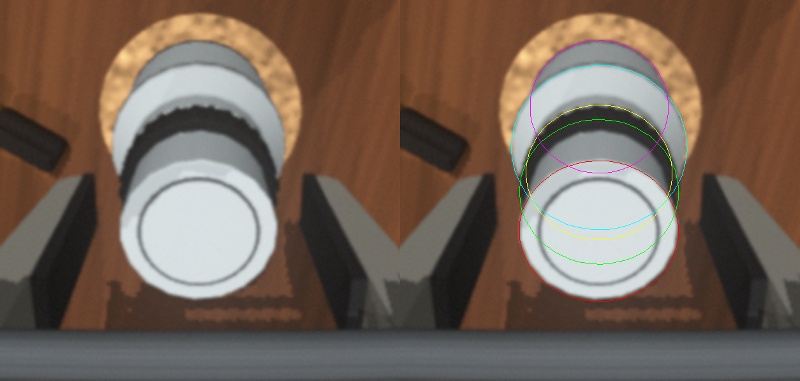

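The overlay of the fully shut position matches in both views: collar bottom edge on the rim line, cup-top circle exact, all concentric on the coaster. Next I'll grip the cup alone, with fingertips 3–4 mm above the collar, and lift.

```bash
python3 - <<'E'
from h import *
f=fl(); 
grip(0.4,10); robot.hold(.2)
s=robot.observe(); print(round(s['t'],2),s['tcp_pos'].round(2),s['contact_force'].round(2),s['grip_width']*92)
robot.servo_line([*f,125],feed=25)
s=robot.observe(); print(round(s['t'],2),s['tcp_pos'].round(2),s['contact_force'].round(2),s['grip_width']*92)
im=viewer.read_camera("side"); save("o_s",im,(205,110,285,215),5)
robot.servo_line([*f,196],feed=50); robot.hold(.5)
s=robot.observe(); print(round(s['t'],2),s['tcp_pos'].round(2),s['contact_force'].round(2),s['grip_width']*92)
a=np.linspace(0,2*np.pi,80)
for cam,box,k in (("side",(195,90,295,215),5),("wrist",(130,110,380,330),3)):
    i=viewer.camera_info(cam);im=viewer.read_camera(cam)
    for n in ("flask_mid","inner_collar","cup_mid"): print(cam,n,find(n,cam,i)[:3])
    x0,y0,x1,y1=box; big=cv2.resize(im[y0:y1,x0:x1],None,fx=k,fy=k,interpolation=cv2.INTER_CUBIC); o=big.copy()
    for r,z,c in ((20.5,128.5,(255,0,0)),(29,111,(0,255,0)),(29,93,(255,255,0)),(39,67,(0,255,255)),(39,1,(255,0,255))):
        P=np.array([(proj(i,(f[0]+r*np.cos(t),f[1]+r*np.sin(t),z))+.5-[x0,y0])*k for t in a]).astype(np.int32)
        cv2.polylines(o,[P],True,c,1)
    both=np.hstack([big,o]); sc=min(1,800/both.shape[1],600/both.shape[0]); save("p_"+cam,both,None,sc)
E
```

```text
38.33 [531.6   21.65 114.97] [ 0.62 -0.93  0.22] 50.490470992629
38.88 [531.71  21.61 125.15] [-0.35 -0.69 -0.51] 51.00803255664595
40.99 [531.65  21.65 195.99] [-0.32  0.51 -0.55] 50.200596038526996
side flask_mid [(0.88, array([ 372.7, -138.3,   46.9]), array([331., 180.])), (0.63, array([532.6,  23.5,  43.2]), array([244., 187.]))]
side inner_collar [(0.94, array([531.6,  20.4,  98.6]), array([245., 170.])), (0.86, array([678.5,  90.1,  31.3]), array([186., 179.]))]
side cup_mid [(0.92, array([532.5,  20.4, 208.5]), array([244., 135.]))]
wrist flask_mid [(0.78, array([ 370.3, -144.2,   45.6]), array([114., 269.]))]
wrist inner_collar [(0.95, array([531.3,  25.7, 103.2]), array([254., 189.])), (0.82, array([677.1,  91.7,  28.6]), array([380., 145.])), (0.34, array([734.4, 219.8,  23.9]), array([457.,  50.]))]
wrist cup_mid [(0.94, array([528.9,  24. , 208.6]), array([250., 239.]))]
```

```bash
sleep 1
```

```text
(no output)
```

View pics/p_side.png

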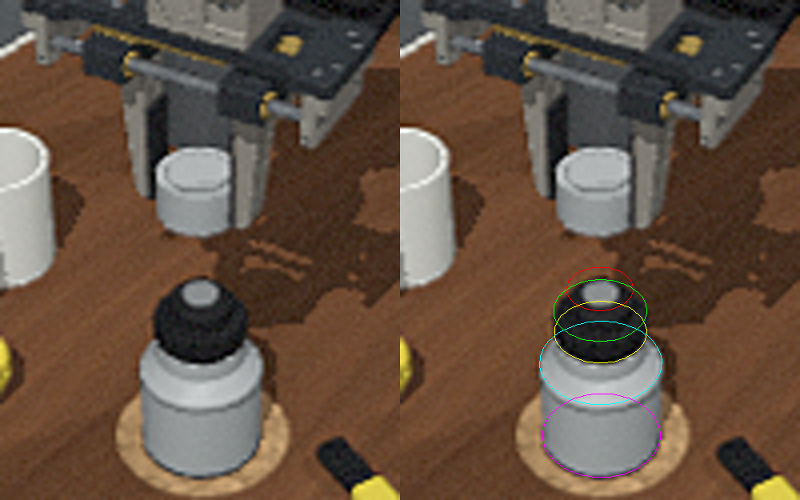

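View pics/p_wrist.png

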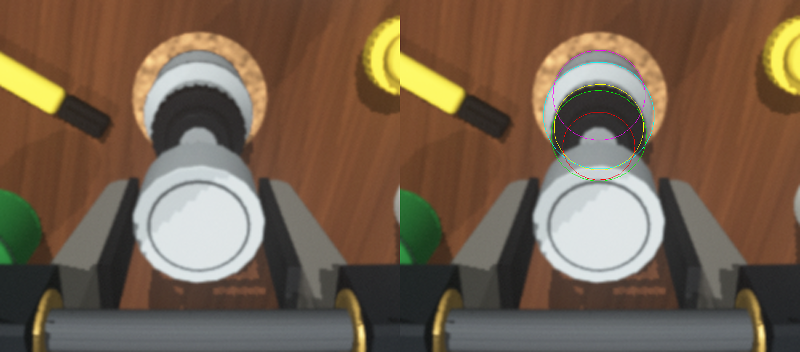

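The cup is held alone at z≈207 (side crop (195,190)). The inner lid stays shut, upright and centred (crop (200,320)), with its collar bottom on the rim line. I'm handing the job in.

```bash
python3 - <<'E'
from h import *
s=robot.observe(); print(s['t'],s['grip_width']*92,np.abs(s['joint_velocities']).max())
print(robot.job_done())
E
```

```text
41.3917 50.65570651763345 0.00133418872802364
the job is handed in; nothing more can be done
None
```

I slid the steel flask onto the coaster and lowered the lid and cup together into its mouth. I then released them, lifted the cup off alone, and handed the job in at 41 s of the 72 s allowed, with no verdict reported.

**Last checks:**
- **Flask:** it stands upright on the coaster, about 1–3 mm from the coaster's centre in the measurements.
- **Inner lid:** the shut-position model drawn over the side and wrist pictures matches, with the collar flat on the rim and centred.
- **Cup:** it is held still at 50.7 mm grip width, its midpoint about 207 mm above the desk, so its rim is about 8 cm above the collar.

**Disagreements:**
- **Collar width:** the collar gripped at about 56.5–57 mm instead of the nominal 58 mm. I put this down to its ribs.
- **Force while lowering:** it rose to 13.5 N over the last few millimetres. I took this to be the fingertips rubbing on the flask's neck, and it vanished once I let go.
- **Network heights:** the side and wrist cameras put the collar at 98.6 and 103.2 mm against 102 mm expected when shut. That is within about their 4 mm error.

The mug, stapler, pen cup, calculator, highlighter, tape dispenser and both look-alikes were never touched. Those that showed in the later pictures were where they started.

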